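# Move three tool holders one station on

### The job

Each of these tool holders has finished where it stands, so move all three one station on: the collet chuck from the carrying rack into the tightening fixture, the rebate head from the tightening fixture onto the height gauge, and the grooving cutter from the height gauge into the socket of the rack that the collet chuck left. Use the empty parking pot as the stop on the way, and finish with every holder upright, fully home in its socket and let go. Do not drop a holder or let one touch the machine table, and leave the drill chuck in the other socket of the rack as it is.

Things in the scene. Friction and masses are not known exactly. Their poses are not given: they have to be found in the camera images.
- collet_chuck: Collet chuck holder, 0.5-0.8 kg: dark body 36 mm across, above it a slotted nut 42 mm across (40 to 64 mm above the origin) to grip, a 12 mm router bit on top (to 86 mm). Starts in the near socket of the rack. Origin: centre of the underside of its 50 mm flange (12 mm thick), z up. Below: cone 32 to 17 mm across, 48 mm long, then a stud, tip 62 mm down.
- rebate_head: Rebate head holder, 0.5-0.9 kg: fat bright cylinder 54 mm across (18 to 62 mm above the origin) to grip, two flush knives, flat top, no bit. Starts in the tightening fixture. Origin: centre of the underside of its 50 mm flange (12 mm thick), z up. Below: cone 32 to 17 mm across, 48 mm long, then a stud, tip 62 mm down.
- grooving_cutter: Grooving cutter holder, 0.6-0.95 kg: toothed disc 80 mm across (18 to 24 mm above the origin), above it bright rings 40 mm across (24 to 62 mm) to grip, screw head on top (to 68 mm). Starts on the height gauge. Origin: centre of the underside of its 50 mm flange (12 mm thick), z up. Below: cone 32 to 17 mm across, 48 mm long, then a stud, tip 62 mm down.
- drill_chuck: Drill chuck holder, stays where it is in the far socket of the rack: dark ribbed barrel 43 mm across, bright tapered nose, thin drill (to 84 mm above the origin). Origin: centre of the underside of its 50 mm flange (12 mm thick), z up. Below: cone 32 to 17 mm across, 48 mm long, then a stud, tip 62 mm down.
- tightening_fixture: Green cast block 110 x 110 mm with one socket in the middle of its top; the rim, on which a flange rests, is 72 mm above the table. On its near (-x) side a lever with a black ball, below 57 mm. Socket 36 mm across, open to the table. Origin: on its axis at table level. Fixed.
- height_gauge: White base 300 x 120 mm, 36 mm high, with a round steel socket; the rim, on which a flange rests, is 76 mm above the table. A column 32 mm thick, 268 mm high, stands 165 mm from the socket in own +x; the dial on it, 176 to 234 mm up, reaches to 128 mm from the axis. Socket 36 mm across, open to the table. Origin: on its axis at table level. Fixed.
- carrying_rack: Grey block 266 (own x) x 104 mm, two sockets; the rims, on which flanges rest, are 70 mm above the table. The near socket is the one meant; the other, with the drill chuck, lies 110 mm from it in own +x. Socket 36 mm across, open to the table. Origin: on its axis at table level. Fixed.
- parking_pot: Round black pot, 72 mm across, 104 mm at its foot, empty at the start; its rim, on which a flange rests, is 66 mm above the table. Socket 36 mm across, open to the table. Origin: on its axis at table level. Fixed.
- table: The ground steel machine table; its top is at height 0. Low loose clutter (spanner, caliper, offcut and the like, all under 60 mm save a bottle) lies on it between and around the stations.
Not all that is in view belongs to the job. What is shaped like the grooving_cutter but purple is not meant.

How it is judged (in metres and radians):
On the way:
1. one of the three holders stands released in the parking pot (((horizontal distance between collet_chuck and parking_pot below 0.008 m and z of collet_chuck in the frame of parking_pot between 0.061 and 0.07 m and angle between collet_chuck's own z axis and vertical below 0.07 rad and contact force between collet_chuck and the fingers below 0.1 N) or (horizontal distance between rebate_head and parking_pot below 0.008 m and z of rebate_head in the frame of parking_pot between 0.061 and 0.07 m and angle between rebate_head's own z axis and vertical below 0.07 rad and contact force between rebate_head and the fingers below 0.1 N) or (horizontal distance between grooving_cutter and parking_pot below 0.008 m and z of grooving_cutter in the frame of parking_pot between 0.061 and 0.07 m and angle between grooving_cutter's own z axis and vertical below 0.07 rad and contact force between grooving_cutter and the fingers below 0.1 N))), for 0.1 s.
At the end, for the whole second after the job is handed in: The collet chuck is home in the tightening fixture, the rebate head on the height gauge and the grooving cutter in the near socket of the carrying rack: each within 8 mm of the socket's axis, its flange on the rim (5 mm below to 4 mm above), within 4 degrees of upright, let go and at rest (horizontal distance between collet_chuck and tightening_fixture below 0.008 m and z of collet_chuck in the frame of tightening_fixture between 0.067 and 0.076 m and angle between each of collet_chuck, rebate_head, grooving_cutter's own z axis and vertical below 0.07 rad and contact force between each of collet_chuck, rebate_head, grooving_cutter and the fingers below 0.1 N and linear speed of each of collet_chuck, rebate_head, grooving_cutter below 0.02 m/s and angular speed of each of collet_chuck, rebate_head, grooving_cutter below 0.1 rad/s and horizontal distance between rebate_head and height_gauge below 0.008 m and z of rebate_head in the frame of height_gauge between 0.071 and 0.08 m and horizontal distance between grooving_cutter and carrying_rack below 0.008 m and z of grooving_cutter in the frame of carrying_rack between 0.065 and 0.074 m); the robot touches nothing.
It fails at once if one of the three holders touches the machine table (contact force between any of collet_chuck, rebate_head, grooving_cutter and table above 0.5 N).
It fails at once if one of the three holders is dropped (falls free by more than about 20 mm) ((contact force between collet_chuck and the fingers below 0.1 N and linear speed of collet_chuck above 0.65 m/s) or (contact force between rebate_head and the fingers below 0.1 N and linear speed of rebate_head above 0.65 m/s) or (contact force between grooving_cutter and the fingers below 0.1 N and linear speed of grooving_cutter above 0.65 m/s)).
It fails at once if the drill chuck is shifted by more than 12 mm or tipped (distance of drill_chuck from where it was at the start of the episode above 0.012 m or angle between drill_chuck's own z axis and vertical above 0.2 rad).
It also fails if it takes over 131 s, if anything falls off the work surface, if the arm or the gripper's body presses on something with over 40 N, if the wrist force passes 120 N, or if a joint passes its speed limit or range.

### The arm

A 6-joint arm with a two-finger parallel gripper is mounted at the origin on the work surface. World frame = base frame: x ahead of the robot, y to its left, z up, the work surface at z = 0. Lengths are in m, angles in degrees, forces in N, time in s.
With the tool pointing down it reaches from about 0.4 to 0.825 m from the base axis. Payload 7 kg.
Tool frame: the origin (TCP) lies on the centre line of the jaws, within the pads' length; the fingertips stand 19 mm ahead of it and the grasp point (between the pads) is the TCP (r.tip_extent is the distance from the TCP to the fingertips, in m); z points along the fingers, y is the line along which they close (so a half turn about z gives the same grasp; the last joint's range is limited). The gripper opens to 88 mm and grips with 3 to 60 N. Pads are 19 mm wide; open, the fingers measure 130 mm over their backs; the gripper's body (78 mm by 193 mm) begins 47 mm behind the grasp point.
Start: joints at [-48.18, 20.546, 0.682, 0, -70.136, -16.507], TCP at [0.289, -0.61, 0.246] pointing down, gripper open.
Joint ranges: [-176.03, 176.03], [-82.01, 121.73], [-58.28, 71.71], [-173.87, 95.51], [-174.79, -0.11], [-173.66, 173.66]. Speed limits (degrees/s): [136.94, 136.94, 172.46, 180, 180, 180].

### API

Orientations are given as [roll, pitch, yaw] about the fixed x, y, z axes, in that order (R = Rz(yaw) Ry(pitch) Rx(roll)).
In Python, from plant import r gives the robot as it stands. The module is installed in compiled form; this text tells all that it offers.
- The arm moves only by the tool jog_arm, never from a script. Its argument "deltas" is a list that holds one entry, the list of rows, each a list of 5 numbers: the opening, from -1 (shut) to 1 (fully open), then the shift along the world's x, y, z in cm, then the turn about the world's z in rad. In form: [[[claw, dx, dy, dz, turn], ...]]. A call has 1 to 8 rows; each row shifts and turns the commanded pose from where the row before left it; what a row does not reach is not made up. A row lasts 1/8 s, in which the tool goes at most 62.5 mm and 10.7 degrees, less where a joint would pass 70% of its speed; a pose out of reach is approached as far as the arm can. A call with a gripper value outside its range is refused whole. The fingers move at their own pace and stop on an object; "force" is the grip in N (left out, the last holds). Time passes only in rows, so rows that do not move let the fingers close. It gives the time, the measured TCP pose, the force, the opening and the grip force at its end, in the units of the state.
- r.get_state(): the state, without advancing time (a new reading comes with each control period).
- r.capture(name): name is "scene" or "side" or "wrist"; returns the picture (480x640x3 uint8, blue, green, red); there is no depth.
- r.camera_info(name): a dict with "fx", "fy", "cx", "cy" (pixels), "k1" (the pictures are not rectified: a ray, as slopes to the right and down, at radius r is drawn at 1 + k1 r^2 times it, then the intrinsics apply), "view" (4x4, takes a point from world to camera coordinates). Camera axes: x right, y up, looking along -z (the intrinsics and any distortion apply to the point x, -y, -z); pixel columns grow to the right and rows downward; lengths in m; the calibration is good to about 2 mm. A picture is of the moment at which its call begins: read the wrist's pose just before it. camera_info takes no time and is no camera call; for the wrist camera it gives the pose at the moment of the call.
- r.close_job(): hands the job in; it is judged then, once.
The state is a dict: "time_s": time; "joints": joint angles; "qd": joint speeds; "joint_torque": joint torques, N m; "tcp_pos": TCP position; "eef_rot": TCP orientation; "contact_force": force on the tool from outside, world axes, zero at the start; "moment": the same for the moment, N m; "gripper_width": finger opening in m; "gripper_force": force on a finger pad.
Only numpy, scipy, OpenCV 4.12 (cv2) and the standard library are available. Lean on these libraries where they do the work, as an engineer would, in place of code of your own. Each camera call takes 0.05 s, during which the arm holds its last target. There are 200 camera calls.

## Working session

There is one attempt and no reset: what is moved stays moved. The work goes in short steps, Python scripts to look and compute and a tool call to move; the robot and the scene stay as the last step left them, time stands still between calls to the robot, and variables do not carry over. Pictures are saved under pics/ and viewed, at most 14 in all, crops included, and the job is handed in when it is done.

Besides the shell and the picture viewer there is one more tool, called after "Request:" in YAML: its name, and indented under it one key for each argument. jog_arm: Moves the arm, as the interface text tells. Its arguments: {"type":"object","properties":{"deltas":{"type":"array"},"force":{"type":"number"}},"required":["deltas"]}

```bash
mkdir -p pics; cat > h.py <<'E'
import numpy as np, cv2
from plant import r
def ray(cam,u,v):
    c=cam if isinstance(cam,dict) else r.camera_info(cam)
    K=np.array([[c['fx'],0,c['cx']],[0,c['fy'],c['cy']],[0,0,1]])
    p=cv2.undistortPoints(np.array([[[u,v]]],float),K,np.array([c['k1'],0,0,0,0.]),None,None,None)if 0 else None
    d=np.array([(u-c['cx'])/c['fx'],(v-c['cy'])/c['fy']]);q=d.copy()
    for _ in range(30): q=d/(1+c['k1']*(q@q))
    V=np.array(c['view']);R=V[:3,:3]
    return -R.T@V[:3,3], R.T@np.array([q[0],-q[1],-1])
def plane(cam,u,v,z):
    o,d=ray(cam,u,v); return o+d*(z-o[2])/d[2]
def proj(cam,P):
    c=cam if isinstance(cam,dict) else r.camera_info(cam)
    V=np.array(c['view']);p=V[:3,:3]@np.array(P)+V[:3,3]
    q=np.array([p[0],-p[1]])/-p[2]; q=q*(1+c['k1']*(q@q))
    return np.array([c['fx']*q[0]+c['cx'],c['fy']*q[1]+c['cy']])
E
python3 - <<'E'
from h import *
for n in ("scene","side","wrist"):
    cv2.imwrite(f"pics/{n}0.png",r.capture(n)); c=r.camera_info(n)
    o,d=ray(n,320,240); print(n,c['fx'],c['k1'],o.round(3),(d/np.linalg.norm(d)).round(3))
print(r.get_state())
E
```

```text
scene 546.1288244146436 -0.054587667402549514 [ 1.22  -0.747  0.794] [-0.5    0.668 -0.551]
side 434.61310446811297 -0.07861246065084537 [0.125 0.941 0.799] [ 0.384 -0.712 -0.588]
wrist 422.30157321219457 -0.07995228073930258 [ 0.218 -0.642  0.385] [ 0.247  0.121 -0.962]
{'time_s': 0.15, 'joints': array([-4.81776630e+01,  2.05824770e+01,  6.45840705e-01, -1.62649275e-02,
       -7.01372010e+01, -1.65084111e+01]), 'qd': array([-0.05156828, -0.10303993,  0.21095841,  0.05208948,  0.00328024,
        0.07183909]), 'joint_torque': array([ 4.07858743e-04, -5.83277714e+01,  2.93291420e+01,  7.00120032e+00,
        8.74558435e-03, -1.11286101e-04]), 'tcp_pos': array([ 0.28846083, -0.60986162,  0.24482759]), 'eef_rot': array([ 1.79924861e+02, -6.32165436e-03, -1.54691606e+02]), 'contact_force': array([ 0.06209716,  0.90402894, -0.68815932]), 'moment': array([ 0.06693473, -0.02235567,  0.01434437]), 'gripper_force': 0.0, 'gripper_width': 0.0876299772406851}
```

View pics/scene0.png

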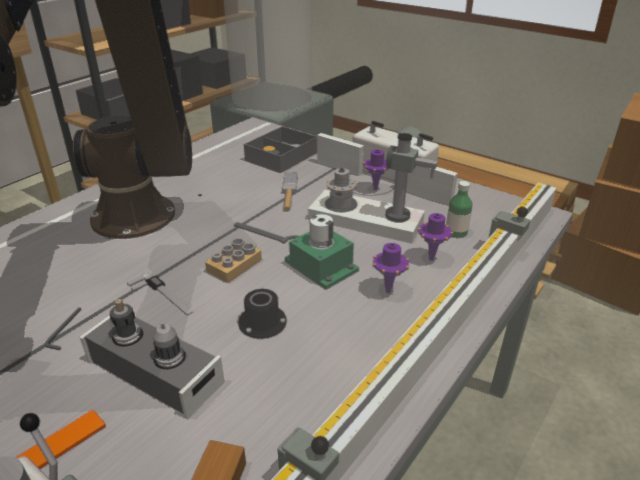

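View pics/side0.png

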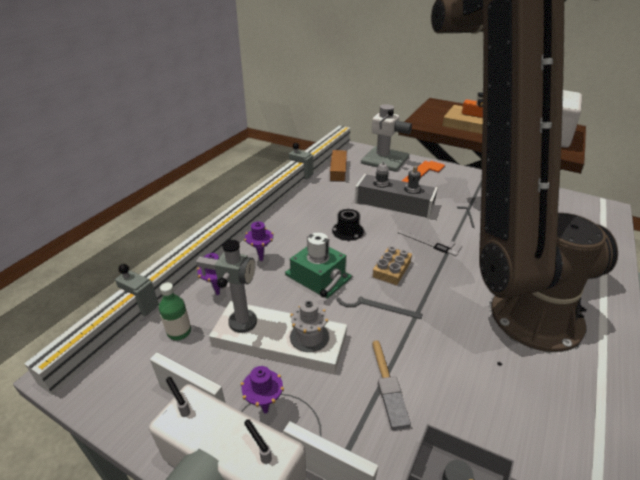

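The candidates, with their scene pixels:
- **Collet chuck:** the holders at (123,320) and (167,345) in the rack.
- **Grooving cutter:** the one on the white gauge at (341,190). The purple ones at (376,165), (436,235) and (390,265) are decoys.
- **Rebate head:** the one on the green block at (321,232).
- **Pot:** at (262,310).

I'll check these in one close montage.

```bash
python3 - <<'E'
import cv2,numpy as np
s=cv2.imread('pics/scene0.png');t=cv2.imread('pics/side0.png')
f=lambda im,x,y,w,h:cv2.resize(im[y:y+h,x:x+w],(400,300),interpolation=cv2.INTER_CUBIC)
cv2.imwrite('pics/m0.png',np.vstack([np.hstack([f(s,75,290,160,120),f(s,220,160,200,150)]),np.hstack([f(t,340,150,120,90),f(t,200,220,160,120)])]))
E
```

```text
(no output)
```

View pics/m0.png

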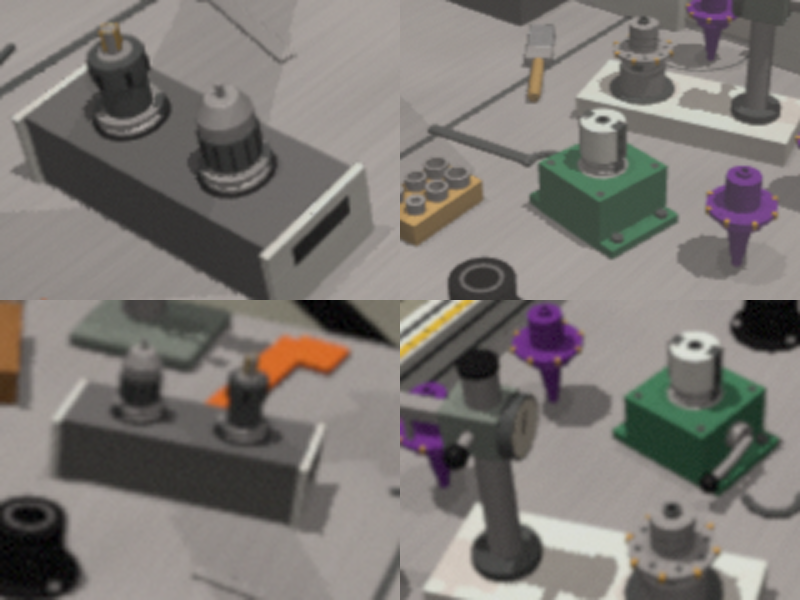

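View pics/wrist0.png

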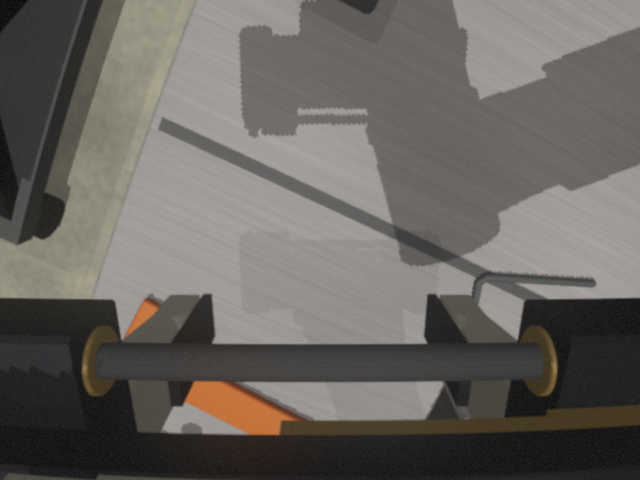

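The left holder in the rack, scene (122,310), has the slotted nut and the bronze bit, so it's the collet chuck. The right one, (167,345), has a tapered nose, so it's the drill chuck. The bright cylinder on green is the rebate head at (322,220). The toothed grey one on white is the grooving cutter at (342,171).

```bash
python3 - <<'E'
from h import *
T={'collet':((122,310),(414,171),.134),'rebate':((322,220),(317.6,238),.134),'groove':((342,171),(308.8,304),.144),'pot':((262,298),(348,213),.066),
'drill':((165,327),(382,168),.148)}
for k,(a,b,z) in T.items():
    o1,d1=ray('scene',*a);o2,d2=ray('side',*b)
    s=np.linalg.lstsq(np.c_[d1,-d2],o2-o1,rcond=None)[0]
    p,q=o1+s[0]*d1,o2+s[1]*d2
    print(k,plane('scene',*a,z).round(3),plane('side',*b,z).round(3),'tri',((p+q)/2).round(3),'gap',np.linalg.norm(p-q).round(4),'R',np.hypot(*p[:2]).round(3))
o,d=ray('wrist',320,380);print(o,d)
V=np.array(r.camera_info('wrist')['view']);print(V.round(3))
E
```

```text
collet [ 0.468 -0.354  0.134] [ 0.469 -0.363  0.134] tri [ 0.469 -0.356  0.136] gap 0.003 R 0.589
rebate [0.573 0.125 0.134] [0.57  0.129 0.134] tri [0.571 0.127 0.132] gap 0.0004 R 0.585
groove [0.475 0.346 0.144] [0.464 0.362 0.144] tri [0.467 0.357 0.138] gap 0.0001 R 0.588
pot [ 0.593 -0.112  0.066] [ 0.595 -0.117  0.066] tri [ 0.594 -0.114  0.068] gap 0.0011 R 0.606
drill [ 0.582 -0.345  0.148] [ 0.563 -0.305  0.148] tri [ 0.571 -0.335  0.134] gap 0.0053 R 0.661
[ 0.21775731 -0.64205676  0.38501757] [ 0.53632103  0.25741854 -0.86599874]
[[-0.427  0.904  0.002  0.673]
 [-0.867 -0.409 -0.286  0.036]
 [-0.258 -0.124  0.958 -0.392]
 [ 0.     0.     0.     1.   ]]
```

Request:
jog_arm:
  deltas:
    - [[1,2.6,3.6,0.8,-0.033],[1,2.6,3.6,0.8,-0.033],[1,2.6,3.6,0.8,-0.033],[1,2.6,3.6,0.8,-0.033],[1,2.6,3.6,0.8,-0.033],[1,2.6,3.6,0.8,-0.033],[1,2.6,3.6,0.8,-0.033],[1,0,0,0,0]]

```text
time_s: 1.15
tcp_pos: [0.4723, -0.3561, 0.3021]
eef_rot: [-180.0, 0.1, -167.8]
contact_force: [0.3, 0.5, 0.2]
gripper_width: 0.0876
gripper_force: 0.0
```

```bash
python3 - <<'E'
from h import *
c=r.camera_info('wrist');im=r.capture('wrist');cv2.imwrite('pics/w1.png',im);np.save('w1.npy',c,allow_pickle=True)
s=r.get_state();print(s['tcp_pos'],s['eef_rot'],s['joints'].round(1),s['contact_force'])
print(plane('side',232,247,.268),plane('scene',404,140,.268))
print(proj(c,(.469,-.357,.134)),proj(c,(.469,-.357,.07)))
E
```

```text
[ 0.47134815 -0.35704075  0.30162963] [ 1.79997723e+02  1.05305245e-02 -1.67775555e+02] [-18.2  10.9  -5.2  -0.  -73.9 -59.6] [-0.61107595 -0.36366104 -0.67106326]
[0.61890668 0.40308286 0.268     ] [0.63980835 0.36760359 0.268     ]
[317.19266036 222.49459181] [317.50296433 205.64325099]
```

View pics/w1.png

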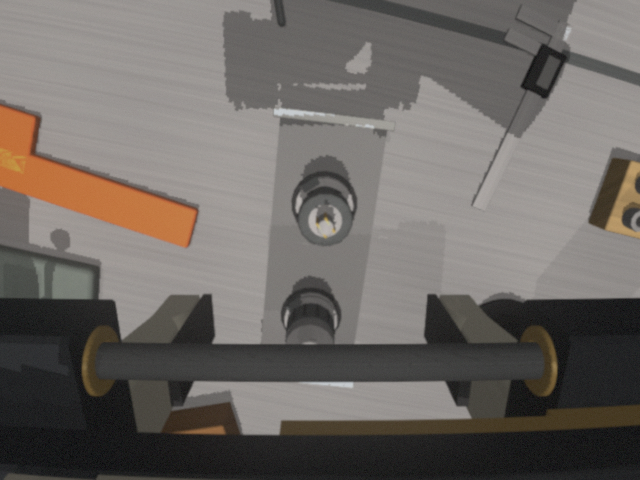

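The wrist view shows the collet nut centred near (325,219) with its flange near (323.5,202). The drill chuck is below it, near (310,315).

```bash
cat >> h.py <<'E'
def circ(cam,P,rad):
    a=np.linspace(0,2*np.pi,60);q=np.array([proj(cam,(P[0]+rad*np.cos(t),P[1]+rad*np.sin(t),P[2])) for t in a])
    return q
def check(img,cam,items,out,box):
    im=cv2.imread(img) if isinstance(img,str) else img.copy()
    x,y,w,h=box;k=min(800/w,600/h);im=cv2.resize(im[y:y+h,x:x+w],None,fx=k,fy=k,interpolation=cv2.INTER_CUBIC)
    for P,rad in items:
        cv2.polylines(im,[((circ(cam,P,rad)+.5-[x,y])*k).astype(int)],True,(0,255,0),1)
    cv2.imwrite(out,im)
E
python3 - <<'E'
from h import *
c=np.load('w1.npy',allow_pickle=True).item()
for u,v,z in ((325,219,.134),(323.5,202,.082),(310,317,.082)): print(plane(c,u,v,z).round(4))
P=plane(c,325,219,.134)
check('pics/w1.png',c,[((P[0],P[1],.134),.021),((P[0],P[1],.082),.025),((P[0],P[1],.07),.025)],'pics/c1.png',(260,150,133,100))
E
```

```text
[ 0.4651 -0.3519  0.134 ]
[ 0.4624 -0.3531  0.082 ]
[ 0.5721 -0.342   0.082 ]
```

View pics/c1.png

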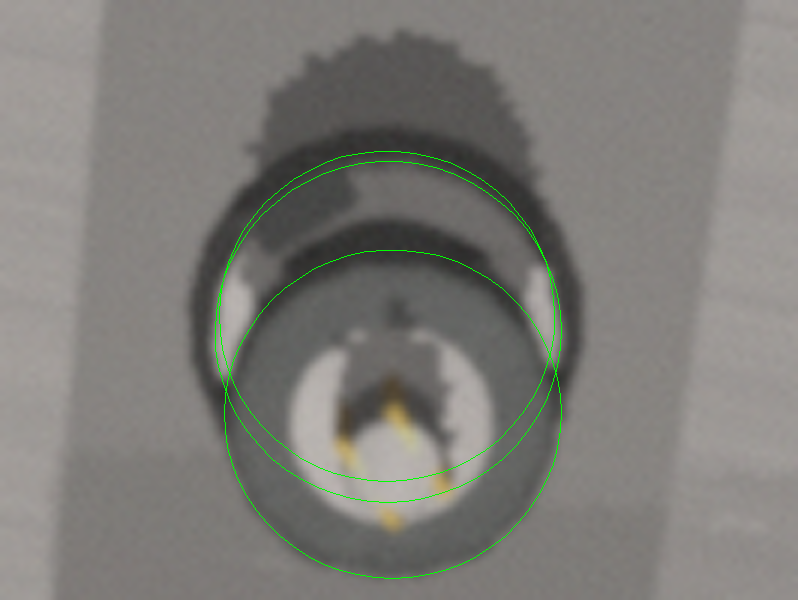

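Request:
jog_arm:
  deltas:
    - [[1,-0.65,0.45,-2,0],[1,0,0,-4,0],[1,0,0,-4,0],[1,0,0,-4,0],[1,0,0,-3,0],[1,0,0,-1,0],[1,0,0,0,0]]
  force: 40

```text
time_s: 2.08
tcp_pos: [0.4637, -0.3542, 0.1214]
eef_rot: [180.0, -0.1, -167.9]
contact_force: [-0.5, -0.4, -0.0]
gripper_width: 0.0877
gripper_force: 0.0
```

Request:
jog_arm:
  deltas:
    - [[-1,0,0,0,0],[-1,0,0,0,0],[-1,0,0,0,0],[-1,0,0,0,0],[-1,0,0,0,0],[-1,0,0,0,0]]
  force: 40

```text
time_s: 2.82
tcp_pos: [0.4641, -0.3537, 0.1217]
eef_rot: [-180.0, 0.0, -167.9]
contact_force: [-0.2, -0.8, 1.3]
gripper_width: 0.0414
gripper_force: 40.0
```

Request:
jog_arm:
  deltas:
    - [[-1,0,0,1,0],[-1,0,0,3,0],[-1,0,0,3,0],[-1,0,0,4,0],[-1,0,0,4,0],[-1,0,0,3,0],[-1,0,0,0,0]]

```text
time_s: 3.7
tcp_pos: [0.4646, -0.3538, 0.3034]
eef_rot: [-179.9, 0.2, -167.9]
contact_force: [-0.2, -0.8, -8.7]
gripper_width: 0.0415
gripper_force: 40.0
```

Request:
jog_arm:
  deltas:
    - [[-1,3,3.6,0,0],[-1,3,3.6,0,0],[-1,3,3.6,0,0],[-1,3,3.6,0,0],[-1,3,3.6,0,0],[-1,3,3.6,0,0],[-1,2.6,3.6,0,0],[-1,0,0,0,0]]

```text
time_s: 4.7
tcp_pos: [0.6705, -0.0984, 0.2971]
eef_rot: [179.9, -0.3, -167.8]
contact_force: [-0.5, -0.5, -7.8]
gripper_width: 0.041
gripper_force: 40.0
```

```bash
python3 - <<'E'
from h import *
c=r.camera_info('wrist');im=r.capture('wrist');cv2.imwrite('pics/w2.png',im);np.save('w2.npy',c,allow_pickle=True)
s=r.get_state();print(s['tcp_pos'],s['eef_rot'],s['joints'].round(1),s['contact_force'],s['gripper_width'])
print(proj(c,(.594,-.114,.066)))
E
```

```text
[ 0.66962511 -0.09983879  0.29762781] [ 179.89919114   -0.30986345 -167.81637218] [  7.9  19.5   5.9  -0.1 -76.7 -85.7] [-0.18985924 -0.60025457 -8.24684794] 0.04098588922324976
[317.97445461 121.02735917]
```

View pics/w2.png

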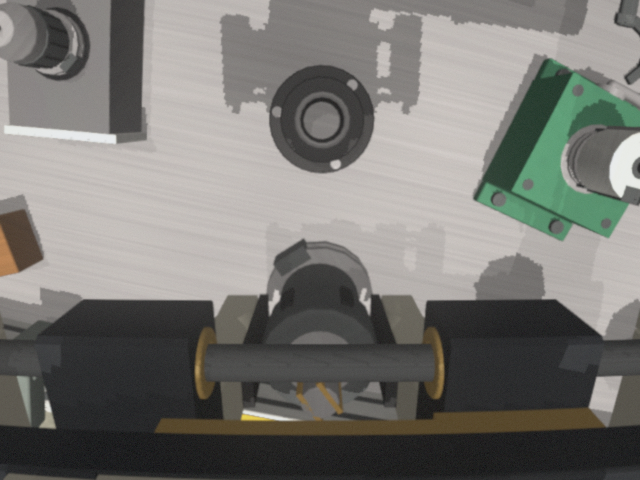

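The held collet chuck is at bottom centre and the pot's rim ring is at about (323,121). Next I'll fit the rim.

```bash
cat >> h.py <<'E'
def ring(im,u,v,w,lo,hi):
    """ellipses from edge contours around (u,v)"""
    g=cv2.medianBlur(cv2.cvtColor(im,cv2.COLOR_BGR2GRAY),3);x,y=int(u-w),int(v-w);g=g[max(y,0):y+2*w,x:x+2*w]
    out=[]
    for th in range(lo,hi,8):
        for m in (g>th,g<=th):
            for k in cv2.findContours(m.astype(np.uint8),cv2.RETR_LIST,cv2.CHAIN_APPROX_NONE)[0]:
                if len(k)>40:
                    k=cv2.convexHull(k)
                    if len(k)<8: continue
                    e=cv2.fitEllipse(k)
                    if e[1][0]/e[1][1]>.88 and e[1][1]<2*w: out.append((th,round(e[0][0]+x,1),round(e[0][1]+max(y,0),1),round(e[1][0],1),round(e[1][1],1)))
    return sorted(set(out),key=lambda t:t[4])
E
python3 - <<'E'
from h import *
c=np.load('w2.npy',allow_pickle=True).item();im=cv2.imread('pics/w2.png')
L=ring(im,322,120,58,30,140)
for t in L[::max(1,len(L)//14)]: print(t,plane(c,t[1],t[2],.066).round(4))
q=circ(c,(.594,-.112,.066),.018);print(np.ptp(q,axis=0)); q=circ(c,(.594,-.112,.066),.036);print(np.ptp(q,axis=0))
E
```

```text
(110, 321.5, 120.4, 33.5, 34.9) [ 0.5929 -0.1112  0.066 ]
(110, 321.5, 120.4, 35.3, 36.6) [ 0.5929 -0.1112  0.066 ]
(70, 321.3, 120.1, 36.9, 37.7) [ 0.5927 -0.1114  0.066 ]
(62, 321.3, 120.1, 37.3, 38.1) [ 0.5927 -0.1114  0.066 ]
(70, 321.3, 120.1, 38.7, 39.5) [ 0.5927 -0.1114  0.066 ]
(62, 321.8, 119.4, 42.7, 44.0) [ 0.592  -0.1111  0.066 ]
(78, 321.9, 119.4, 43.9, 45.4) [ 0.592 -0.111  0.066]
(70, 321.8, 119.4, 45.3, 46.6) [ 0.592  -0.1111  0.066 ]
(86, 321.9, 119.3, 46.6, 47.8) [ 0.5919 -0.111   0.066 ]
(94, 321.9, 119.2, 52.9, 54.7) [ 0.5918 -0.1111  0.066 ]
(78, 321.8, 119.4, 55.1, 56.6) [ 0.592  -0.1111  0.066 ]
(78, 321.9, 119.4, 56.9, 58.4) [ 0.592 -0.111  0.066]
(62, 321.4, 112.8, 95.3, 97.6) [ 0.5868 -0.1126  0.066 ]
(78, 322.1, 113.3, 96.2, 100.8) [ 0.587  -0.1119  0.066 ]
(94, 321.2, 118.0, 104.2, 107.1) [ 0.591  -0.1119  0.066 ]
(110, 321.2, 118.0, 104.9, 108.2) [ 0.591  -0.1119  0.066 ]
(102, 321.3, 118.0, 106.4, 109.5) [ 0.591  -0.1118  0.066 ]
[42.33633759 43.4920647 ]
[84.64682353 86.94816769]
```

Request:
jog_arm:
  deltas:
    - [[-1,-4,-0.6,0,0],[-1,-3.9,-0.6,0,0],[-1,0,0,-4,0],[-1,0,0,-4,0],[-1,0,0,-4,0],[-1,0,0,-3,0],[-1,0,0,-1.5,0],[-1,0,0,0,0]]

```text
time_s: 5.75
tcp_pos: [0.59, -0.1142, 0.1354]
eef_rot: [180.0, -0.2, -168.0]
contact_force: [-0.3, 0.2, -7.0]
gripper_width: 0.0414
gripper_force: 40.0
```

Request:
jog_arm:
  deltas:
    - [[-1,0,0,-0.4,0],[-1,0,0,-0.4,0],[-1,0,0,-0.4,0],[-1,0,0,0,0]]

```text
time_s: 6.25
tcp_pos: [0.5909, -0.1137, 0.1244]
eef_rot: [180.0, -0.0, -167.9]
contact_force: [-0.4, -1.1, -7.7]
gripper_width: 0.0417
gripper_force: 40.0
```

Request:
jog_arm:
  deltas:
    - [[-1,0.05,0.2,0,0],[-1,0,0,-0.3,0],[-1,0,0,-0.3,0],[-1,0,0,0,0],[-1,0,0,0,0]]

```text
time_s: 6.88
tcp_pos: [0.5915, -0.1117, 0.1185]
eef_rot: [180.0, -0.0, -167.9]
contact_force: [-0.3, 0.4, -7.1]
gripper_width: 0.0411
gripper_force: 40.0
```

Request:
jog_arm:
  deltas:
    - [[-1,0,0,-0.15,0],[-1,0,0,0,0],[-1,0,0,0,0]]

```text
time_s: 7.25
tcp_pos: [0.5917, -0.1118, 0.1179]
eef_rot: [-180.0, 0.0, -167.9]
contact_force: [-5.1, 1.7, 6.0]
gripper_width: 0.0415
gripper_force: 40.0
```

Request:
jog_arm:
  deltas:
    - [[0,0,0,0,0],[1,0,0,0,0],[1,0,0,0,0],[1,0,0,0,0],[1,0,0,4,0],[1,0,0,5,0],[1,0,0,5,0],[1,0,0,4,0]]

```text
time_s: 8.25
tcp_pos: [0.5918, -0.1118, 0.2995]
eef_rot: [-180.0, 0.1, -167.9]
contact_force: [0.8, -0.9, -0.2]
gripper_width: 0.0878
gripper_force: 0.0
```

```bash
python3 - <<'E'
from h import *
c=r.camera_info('wrist');im=r.capture('wrist');cv2.imwrite('pics/w3.png',im);np.save('w3.npy',c,allow_pickle=True)
s=r.get_state();print(s['tcp_pos'],s['eef_rot'],s['contact_force'],s['gripper_width'])
check(im,c,[((.592,-.111,.130),.021),((.592,-.111,.078),.025),((.592,-.111,.066),.036)],'pics/c3.png',(240,140,160,120))
E
```

```text
[ 0.59371606 -0.11231435  0.30518461] [-179.81689294    0.49123748 -167.88224599] [ 2.30510341 -0.25505733  6.64647627] 0.08734242395401558
```

View pics/c3.png

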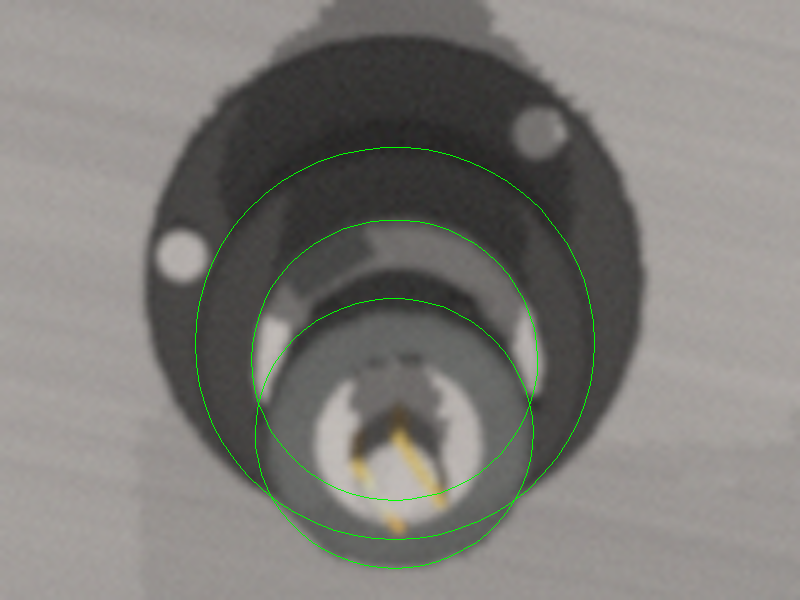

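The parked collet chuck sits on the drawn circles, so it's home in the pot. On the way to the gauge I'll measure the fixture, then the gauge.

Request:
jog_arm:
  deltas:
    - [[1,-0.4,4.8,0,0],[1,-0.4,4.8,0,0],[1,-0.4,4.8,0,0],[1,-0.4,4.8,0,0],[1,-0.4,4.8,0,0],[1,0,0,0,0],[1,0,0,0,0]]

```text
time_s: 9.18
tcp_pos: [0.5715, 0.1284, 0.2968]
eef_rot: [-180.0, -0.0, -167.9]
contact_force: [1.0, -0.7, -0.4]
gripper_width: 0.0876
gripper_force: 0.0
```

```bash
python3 - <<'E'
from h import *
c=r.camera_info('wrist');im=r.capture('wrist');cv2.imwrite('pics/w4.png',im);np.save('w4.npy',c,allow_pickle=True)
s=r.get_state();print(s['tcp_pos'],s['eef_rot'])
E
```

```text
[0.57157618 0.12782279 0.29688133] [-1.79989281e+02 -1.40078795e-02 -1.67931703e+02]
```

Request:
jog_arm:
  deltas:
    - [[1,-2.1,4.6,0,0],[1,-2.1,4.6,0,0],[1,-2.1,4.6,0,0],[1,-2.1,4.6,0,0],[1,-2.1,4.6,0,0],[1,0,0,0,0],[1,0,0,0,0]]

```text
time_s: 10.1
tcp_pos: [0.467, 0.3575, 0.297]
eef_rot: [-180.0, -0.0, -168.0]
contact_force: [-0.2, -0.2, -0.6]
gripper_width: 0.0877
gripper_force: 0.0
```

```bash
python3 - <<'E'
from h import *
c=r.camera_info('wrist');im=r.capture('wrist');cv2.imwrite('pics/w5.png',im);np.save('w5.npy',c,allow_pickle=True)
s=r.get_state();print(s['tcp_pos'],s['eef_rot'],s['joints'].round(1))
cv2.imwrite('pics/m5.png',np.vstack([cv2.imread('pics/w4.png')[40:340,60:580],im[40:340,60:580]]))
E
```

```text
[0.46713601 0.35719763 0.29706307] [-1.79988829e+02 -3.55767533e-03 -1.67993526e+02] [  56.4   10.7   -6.     0.   -73.2 -134.4]
```

View pics/m5.png

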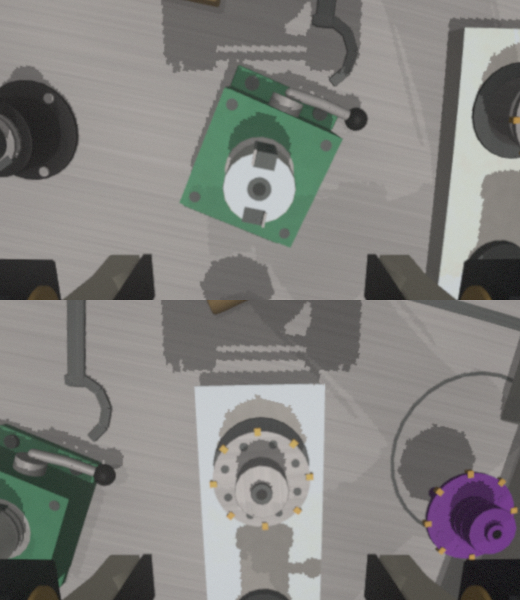

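Upper half: the rebate head's top disc is at about wrist (318,227). Lower half: the grooving cutter's rings are at about (322,230) and its disc at about (321,218).

```bash
python3 - <<'E'
from h import *
for n,u,v,w,z,lo,hi,sz in (('w4',318,227,48,.134,120,230,.027),('w5',321,226,58,.138,80,220,.02),('w5',321,220,62,.1,70,220,.04)):
    c=np.load(n+'.npy',allow_pickle=True).item();im=cv2.imread(f'pics/{n}.png')
    P=plane(c,u,v,z);d=np.ptp(circ(c,P,sz),axis=0);print(n,P.round(4),'exp',d.round(1))
    for t in ring(im,u,v,w,lo,hi):
        if abs(t[4]-d[0])<7: print(t,plane(c,t[1],t[2],z).round(4))
c4,c5=[np.load(k,allow_pickle=True).item() for k in('w4.npy','w5.npy')]
E
```

```text
w4 [0.5699 0.1286 0.134 ] exp [73.  70.8]
(200, 318.7, 227.8, 65.3, 68.4) [0.5704 0.1292 0.134 ]
(192, 318.7, 227.8, 66.6, 69.5) [0.5704 0.1292 0.134 ]
(184, 318.9, 227.6, 67.5, 70.1) [0.5702 0.1293 0.134 ]
(200, 318.7, 227.8, 67.0, 70.2) [0.5704 0.1292 0.134 ]
(176, 318.8, 227.7, 67.7, 70.7) [0.5703 0.1292 0.134 ]
(168, 318.8, 227.8, 68.6, 71.1) [0.5704 0.1293 0.134 ]
(160, 318.8, 227.4, 69.9, 71.3) [0.5701 0.1292 0.134 ]
(192, 318.7, 227.8, 68.2, 71.4) [0.5704 0.1292 0.134 ]
(152, 318.8, 228.0, 71.2, 71.7) [0.5706 0.1293 0.134 ]
(184, 318.9, 227.6, 69.2, 71.9) [0.5702 0.1293 0.134 ]
(144, 318.8, 227.8, 71.5, 72.5) [0.5704 0.1293 0.134 ]
(176, 318.8, 227.7, 69.4, 72.5) [0.5703 0.1292 0.134 ]
(168, 318.8, 227.8, 70.3, 72.9) [0.5704 0.1293 0.134 ]
(160, 318.8, 227.4, 71.6, 73.1) [0.5701 0.1292 0.134 ]
(152, 318.8, 228.0, 73.0, 73.4) [0.5706 0.1293 0.134 ]
(144, 318.8, 227.8, 73.3, 74.2) [0.5704 0.1293 0.134 ]
(136, 317.3, 226.2, 71.0, 78.2) [0.5695 0.1279 0.134 ]
(136, 317.4, 226.3, 72.7, 79.9) [0.5695 0.128  0.134 ]
w5 [0.4633 0.3595 0.138 ] exp [54.8 53.2]
(128, 320.1, 206.3, 51.5, 58.3) [0.4492 0.3558 0.138 ]
(128, 320.1, 206.3, 53.3, 59.9) [0.4492 0.3558 0.138 ]
w5 [0.4676 0.3606 0.1   ] exp [97.6 95.1]
(110, 320.6, 198.3, 82.8, 90.9) [0.4501 0.3565 0.1   ]
(126, 320.7, 199.8, 86.6, 92.7) [0.4513 0.3568 0.1   ]
(118, 320.7, 201.1, 88.9, 92.8) [0.4523 0.3571 0.1   ]
(134, 321.0, 200.9, 89.2, 94.0) [0.4521 0.3573 0.1   ]
(142, 320.9, 200.6, 89.4, 94.1) [0.4519 0.3571 0.1   ]
(150, 321.0, 200.9, 93.0, 96.0) [0.4521 0.3573 0.1   ]
```

```bash
python3 - <<'E'
from h import *
c=np.load('w5.npy',allow_pickle=True).item()
P=plane(c,322,232,.138);print(P,plane(c,322,233,.144),plane(c,321,218,.1))
check('pics/w5.png',c,[((P[0],P[1],.138),.02),((P[0],P[1],.1),.04),((P[0],P[1],.144),.0065)],'pics/c5.png',(240,150,160,120))
E
```

```text
[0.46759285 0.36115768 0.138     ] [0.46677227 0.36094045 0.144     ] [0.46598284 0.360234   0.1       ]
```

View pics/c5.png

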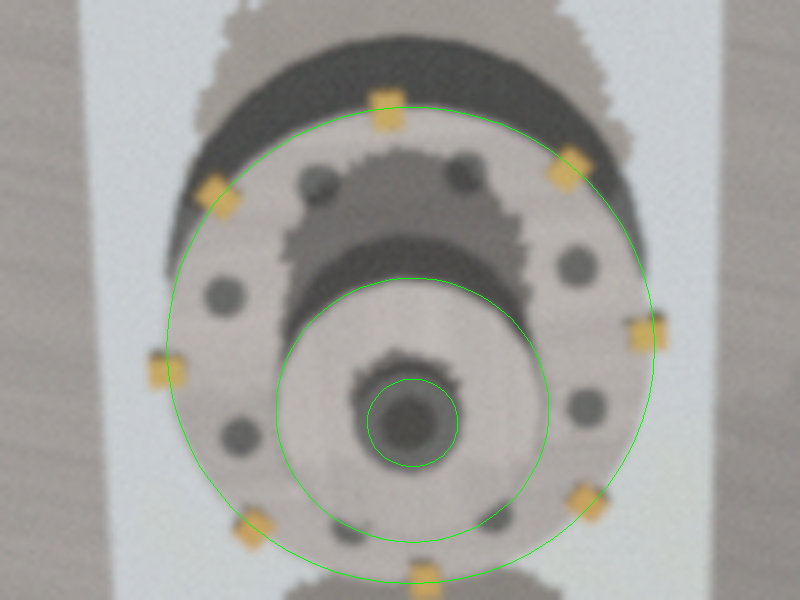

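Request:
jog_arm:
  deltas:
    - [[1,0.05,0.4,-2,0],[1,0,0,-4,0],[1,0,0,-4,0],[1,0,0,-4,0],[1,0,0,-2.5,0],[1,0,0,-0.8,0],[1,0,0,0,0]]

```text
time_s: 11.02
tcp_pos: [0.4677, 0.3617, 0.1244]
eef_rot: [-180.0, 0.0, -168.0]
contact_force: [-0.6, -0.2, 0.8]
gripper_width: 0.0873
gripper_force: 0.0
```

Request:
jog_arm:
  deltas:
    - [[-1,0,0,0,0],[-1,0,0,0,0],[-1,0,0,0,0],[-1,0,0,0,0],[-1,0,0,0,0],[-1,0,0,0,0]]
  force: 45

```text
time_s: 11.78
tcp_pos: [0.467, 0.3615, 0.1242]
eef_rot: [-179.9, -0.0, -167.9]
contact_force: [-0.4, -5.0, 3.8]
gripper_width: 0.0391
gripper_force: 45.0
```

Request:
jog_arm:
  deltas:
    - [[-1,0,0,1,0],[-1,0,0,3,0],[-1,0,0,4,0],[-1,0,0,4,0],[-1,0,0,4,0],[-1,0,0,2.5,0],[-1,0,0,0,0]]

```text
time_s: 12.65
tcp_pos: [0.4672, 0.3632, 0.3106]
eef_rot: [179.8, 0.1, -167.9]
contact_force: [-0.2, 0.5, -7.6]
gripper_width: 0.0395
gripper_force: 45.0
```

Request:
jog_arm:
  deltas:
    - [[-1,0.6,-3,0,0],[-1,0.6,-5,0,0],[-1,0.6,-5,0,0],[-1,0.6,-5,0,0],[-1,0.6,-5,0,0],[-1,0.6,-5,0,0],[-1,0.6,-5,0,0],[-1,0.6,-5,0,0]]

```text
time_s: 13.65
tcp_pos: [0.5141, -0.019, 0.307]
eef_rot: [179.9, -0.1, -167.9]
contact_force: [1.4, 0.2, -6.0]
gripper_width: 0.0388
gripper_force: 45.0
```

Request:
jog_arm:
  deltas:
    - [[-1,0.6,-5,0,0],[-1,0.6,-5,0,0],[-1,0.6,-5,0,0],[-1,0.6,-5,0,0],[-1,0.6,-5,0,0],[-1,0.6,-5,0,0],[-1,0,-2.2,0,0],[-1,0,0,0,0]]

```text
time_s: 14.65
tcp_pos: [0.5502, -0.3406, 0.3063]
eef_rot: [179.9, -0.2, -168.1]
contact_force: [-0.3, 0.7, -6.5]
gripper_width: 0.0393
gripper_force: 45.0
```

```bash
python3 - <<'E'
from h import *
c=r.camera_info('wrist');im=r.capture('wrist');cv2.imwrite('pics/w6.png',im);np.save('w6.npy',c,allow_pickle=True)
s=r.get_state();print(s['tcp_pos'],s['eef_rot'],s['contact_force'],s['gripper_width'])
q=circ(c,(.464,-.353,.07),.018);u,v=proj(c,(.464,-.353,.07));print(u,v,np.ptp(q,axis=0))
for t in ring(im,u,v,50,30,150):
    if 30<t[4]<75: print(t,plane(c,t[1],t[2],.07).round(4))
E
```

```text
[ 0.55041812 -0.33954399  0.30682201] [ 1.79863836e+02 -1.35752116e-01 -1.68001699e+02] [ 0.48862057  1.4289905  -6.92846207] 0.03933638569640189
323.35919140913745 109.92341779643829 [42.03035364 43.38875055]
(110, 323.5, 113.9, 33.2, 34.5) [ 0.4672 -0.3522  0.07  ]
(102, 323.4, 113.8, 34.1, 35.6) [ 0.4671 -0.3523  0.07  ]
(94, 323.4, 113.8, 34.9, 36.2) [ 0.4671 -0.3523  0.07  ]
(110, 323.4, 114.0, 35.0, 36.3) [ 0.4673 -0.3523  0.07  ]
(86, 323.3, 113.8, 35.5, 36.8) [ 0.4672 -0.3524  0.07  ]
(78, 323.2, 113.9, 36.3, 37.4) [ 0.4673 -0.3524  0.07  ]
(102, 323.4, 113.8, 35.9, 37.5) [ 0.4671 -0.3523  0.07  ]
(94, 323.4, 113.8, 36.7, 37.9) [ 0.4671 -0.3523  0.07  ]
(86, 323.3, 113.8, 37.3, 38.6) [ 0.4672 -0.3524  0.07  ]
(78, 323.2, 113.9, 38.2, 39.2) [ 0.4673 -0.3524  0.07  ]
(70, 323.1, 114.9, 38.2, 40.0) [ 0.4681 -0.3524  0.07  ]
(70, 323.2, 114.9, 40.0, 41.9) [ 0.4681 -0.3523  0.07  ]
(62, 322.2, 115.5, 45.6, 47.4) [ 0.4687 -0.353   0.07  ]
(62, 322.3, 115.4, 47.2, 49.3) [ 0.4686 -0.3529  0.07  ]
(62, 324.1, 112.1, 66.0, 68.4) [ 0.4656 -0.352   0.07  ]
(70, 324.2, 111.9, 67.0, 69.4) [ 0.4655 -0.352   0.07  ]
(78, 324.2, 111.9, 67.7, 70.1) [ 0.4655 -0.352   0.07  ]
(62, 324.1, 112.1, 67.9, 70.2) [ 0.4656 -0.352   0.07  ]
(86, 324.2, 111.9, 68.3, 70.7) [ 0.4655 -0.352   0.07  ]
(70, 324.2, 111.9, 68.8, 71.1) [ 0.4655 -0.352   0.07  ]
(94, 324.2, 111.9, 68.8, 71.4) [ 0.4655 -0.352   0.07  ]
(78, 324.2, 111.9, 69.5, 71.9) [ 0.4655 -0.352   0.07  ]
(102, 324.2, 111.9, 69.8, 72.3) [ 0.4655 -0.352   0.07  ]
(86, 324.2, 111.9, 70.1, 72.4) [ 0.4655 -0.352   0.07  ]
(94, 324.2, 111.9, 70.6, 73.2) [ 0.4655 -0.352   0.07  ]
(102, 324.2, 111.9, 71.6, 74.1) [ 0.4655 -0.352   0.07  ]
```

View pics/w6.png

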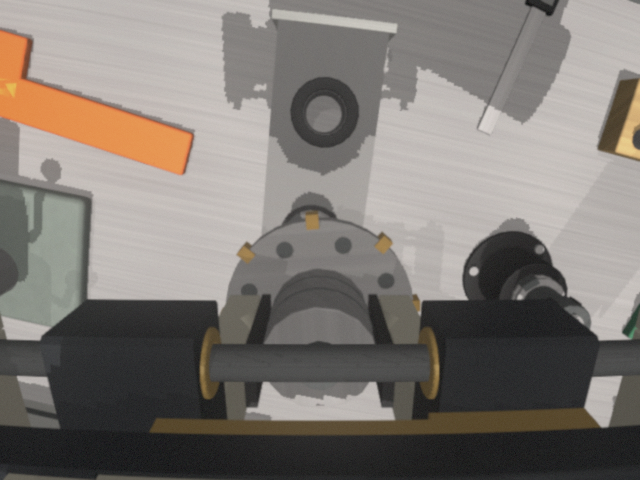

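The rack's rim ring is at (324,112), giving (0.4655,-0.352). The cutter is held straight and the drill chuck is clear below it.

Request:
jog_arm:
  deltas:
    - [[-1,-3,-0.4,0,0],[-1,-3,-0.4,0,0],[-1,-2.5,-0.4,0,0],[-1,0,0,-4,0],[-1,0,0,-4,0],[-1,0,0,-4,0],[-1,0,0,-3,0],[-1,0,0,-1.8,0]]

```text
time_s: 15.7
tcp_pos: [0.4653, -0.3498, 0.1392]
eef_rot: [179.9, -0.1, -167.9]
contact_force: [1.1, -0.5, -5.7]
gripper_width: 0.0391
gripper_force: 45.0
```

Request:
jog_arm:
  deltas:
    - [[-1,0,0,-0.3,0],[-1,0,0,0,0],[-1,0,0,0,0]]

```text
time_s: 16.08
tcp_pos: [0.4668, -0.3516, 0.1392]
eef_rot: [-179.9, 0.1, -167.9]
contact_force: [-0.6, -0.0, -6.3]
gripper_width: 0.0396
gripper_force: 45.0
```

Request:
jog_arm:
  deltas:
    - [[-1,-0.15,0,-0.4,0],[-1,0,0,-0.5,0],[-1,0,0,-0.5,0],[-1,0,0,0,0],[-1,0,0,0,0]]

```text
time_s: 16.7
tcp_pos: [0.4646, -0.3518, 0.124]
eef_rot: [-180.0, -0.0, -167.9]
contact_force: [0.3, -0.7, -6.3]
gripper_width: 0.0393
gripper_force: 45.0
```

Request:
jog_arm:
  deltas:
    - [[-1,0,0,-0.3,0],[-1,0,0,-0.2,0],[-1,0,0,0,0],[-1,0,0,0,0]]

```text
time_s: 17.2
tcp_pos: [0.4646, -0.3517, 0.1191]
eef_rot: [-180.0, -0.0, -167.9]
contact_force: [-0.0, -0.4, -5.9]
gripper_width: 0.0392
gripper_force: 45.0
```

Request:
jog_arm:
  deltas:
    - [[-1,0,0,-0.15,0],[-1,0,0,0,0],[-1,0,0,0,0]]

```text
time_s: 17.58
tcp_pos: [0.4648, -0.3517, 0.1182]
eef_rot: [-180.0, 0.0, -167.9]
contact_force: [-1.9, 3.4, 2.2]
gripper_width: 0.0391
gripper_force: 45.0
```

Request:
jog_arm:
  deltas:
    - [[0,0,0,0,0],[1,0,0,0,0],[1,0,0,0,0],[1,0,0,0,0],[1,0,0,4,0],[1,0,0,5,0],[1,0,0,5,0],[1,0,0,4,0]]

```text
time_s: 18.58
tcp_pos: [0.4647, -0.3518, 0.3]
eef_rot: [-179.9, 0.1, -167.9]
contact_force: [0.6, -0.1, -0.3]
gripper_width: 0.0878
gripper_force: 0.0
```

```bash
python3 - <<'E'
from h import *
c=r.camera_info('wrist');im=r.capture('wrist')
s=r.get_state();print(s['tcp_pos'],s['contact_force'],s['gripper_width'])
check(im,c,[((.4655,-.352,.132),.02),((.4655,-.352,.094),.04)],'pics/c7.png',(240,150,160,120))
E
```

```text
[ 0.46621163 -0.35318109  0.30563935] [ 1.8161568  -1.85250569  6.9297152 ] 0.08766157565727749
```

View pics/c7.png

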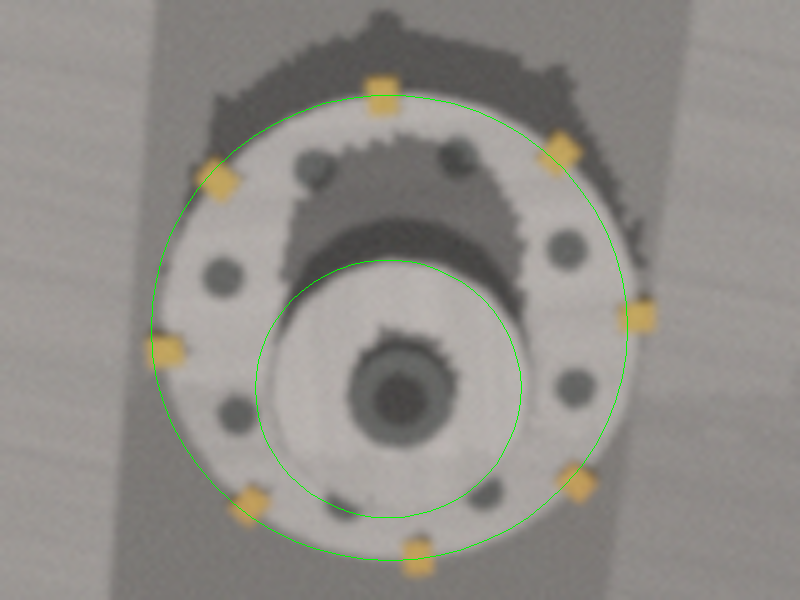

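Request:
jog_arm:
  deltas:
    - [[1,1.1,4.8,0,0],[1,1.1,4.8,0,0],[1,1.1,4.8,0,0],[1,1.1,4.8,0,0],[1,1.1,4.8,0,0],[1,1.1,4.8,0,0],[1,1.1,4.8,0,0],[1,1.1,4.8,0,0]]

```text
time_s: 19.62
tcp_pos: [0.5527, 0.034, 0.2975]
eef_rot: [180.0, 0.0, -167.9]
contact_force: [1.3, -0.8, -0.6]
gripper_width: 0.0874
gripper_force: 0.0
```

Request:
jog_arm:
  deltas:
    - [[1,0.9,4.8,0,0],[1,0.9,4.8,0,0],[1,0,0,0,0],[1,0,0,0,0]]

```text
time_s: 20.12
tcp_pos: [0.5704, 0.1284, 0.2971]
eef_rot: [-180.0, -0.0, -167.9]
contact_force: [-0.2, -0.4, 0.3]
gripper_width: 0.0875
gripper_force: 0.0
```

The cutter is home in the rack, within about 1.5 mm of the drawn circles while the arm was still settling. The rebate head is next.

Request:
jog_arm:
  deltas:
    - [[1,0,0.1,-2,0],[1,0,0,-4,0],[1,0,0,-4,0],[1,0,0,-4,0],[1,0,0,-3,0],[1,0,0,-1.2,0],[1,0,0,0,0]]

```text
time_s: 21.0
tcp_pos: [0.5706, 0.1286, 0.1155]
eef_rot: [-180.0, -0.0, -168.0]
contact_force: [-0.4, -0.3, 0.8]
gripper_width: 0.0876
gripper_force: 0.0
```

Request:
jog_arm:
  deltas:
    - [[-1,0,0,0,0],[-1,0,0,0,0],[-1,0,0,0,0],[-1,0,0,0,0],[-1,0,0,0,0],[-1,0,0,0,0]]

```text
time_s: 21.75
tcp_pos: [0.5708, 0.1292, 0.116]
eef_rot: [-180.0, 0.0, -167.9]
contact_force: [-0.7, -1.9, 5.4]
gripper_width: 0.0531
gripper_force: 45.0
```

Request:
jog_arm:
  deltas:
    - [[-1,0,0,1,0],[-1,0,0,3,0],[-1,0,0,4,0],[-1,0,0,4,0],[-1,0,0,4,0],[-1,0,0,2.5,0],[-1,0,0,0,0]]

```text
time_s: 22.62
tcp_pos: [0.5709, 0.1298, 0.3019]
eef_rot: [179.9, 0.1, -167.9]
contact_force: [-0.2, 0.8, -6.2]
gripper_width: 0.0536
gripper_force: 45.0
```

Request:
jog_arm:
  deltas:
    - [[-1,-2,3.3,0,0],[-1,-2,3.3,0,0],[-1,-2,3.3,0,0],[-1,-2,3.3,0,0],[-1,0,0,0,0],[-1,0,0,0,0]]

```text
time_s: 23.38
tcp_pos: [0.4899, 0.261, 0.2989]
eef_rot: [-179.9, -0.1, -167.9]
contact_force: [0.5, -0.4, -5.2]
gripper_width: 0.0532
gripper_force: 45.0
```

```bash
python3 - <<'E'
from h import *
c=r.camera_info('wrist');im=r.capture('wrist');cv2.imwrite('pics/w8.png',im);np.save('w8.npy',c,allow_pickle=True)
s=r.get_state();print(s['tcp_pos'],s['eef_rot'],s['contact_force'],s['gripper_width'])
G=(.4676,.361,.076);u,v=proj(c,G);print(u,v,np.ptp(circ(c,G,.018),axis=0))
L=[t for t in ring(im,u,v,60,30,200) if 34<t[4]<115]
for t in L[::max(1,len(L)//16)]: print(t,plane(c,t[1],t[2],.076).round(4))
F=(.5705,.1292,.072);u,v=proj(c,F);print(u,v)
check(im,c,[(G,.018)],'pics/c8.png',(240,100,240,180))
E
```

```text
[0.4902576  0.26071182 0.29920341] [-1.79939480e+02 -1.17873814e-01 -1.67935705e+02] [ 0.31680766  0.8400088  -6.0447425 ] 0.0536602868072188
433.95636409638576 211.67611801023583 [40.41292346 39.98495168]
(86, 434.0, 211.6, 35.0, 39.0) [0.4675 0.361  0.076 ]
(102, 433.8, 211.5, 36.9, 40.4) [0.4675 0.3608 0.076 ]
(110, 433.7, 211.5, 37.4, 41.0) [0.4675 0.3607 0.076 ]
(94, 433.8, 211.4, 38.4, 41.7) [0.4674 0.3608 0.076 ]
(134, 433.7, 211.4, 38.7, 42.0) [0.4674 0.3607 0.076 ]
(142, 433.7, 211.5, 39.2, 42.5) [0.4675 0.3607 0.076 ]
(110, 433.8, 211.6, 38.9, 42.9) [0.4676 0.3608 0.076 ]
(158, 433.7, 211.3, 40.2, 43.4) [0.4673 0.3607 0.076 ]
(134, 433.7, 211.4, 40.5, 43.8) [0.4674 0.3607 0.076 ]
(142, 433.7, 211.4, 41.0, 44.3) [0.4674 0.3607 0.076 ]
(158, 433.7, 211.3, 42.0, 45.2) [0.4673 0.3607 0.076 ]
(110, 423.1, 201.5, 88.0, 93.2) [0.4609 0.3491 0.076 ]
(126, 423.0, 201.7, 89.5, 94.8) [0.4611 0.349  0.076 ]
(142, 423.0, 201.7, 90.1, 95.5) [0.4611 0.349  0.076 ]
(118, 423.0, 201.6, 90.8, 96.1) [0.461 0.349 0.076]
(166, 423.1, 201.6, 90.8, 96.4) [0.461  0.3491 0.076 ]
(126, 422.9, 201.6, 91.1, 96.7) [0.461  0.3489 0.076 ]
(134, 423.0, 201.8, 91.4, 97.0) [0.4612 0.349  0.076 ]
(142, 423.0, 201.7, 91.9, 97.3) [0.4611 0.349  0.076 ]
(198, 423.4, 201.9, 93.2, 97.6) [0.4612 0.3494 0.076 ]
(166, 423.1, 201.6, 92.7, 98.2) [0.461  0.3491 0.076 ]
(182, 423.3, 201.9, 94.0, 98.7) [0.4612 0.3493 0.076 ]
(198, 423.4, 201.9, 94.9, 99.4) [0.4612 0.3494 0.076 ]
161.39749092798064 265.78289224307923
```

View pics/c8.png

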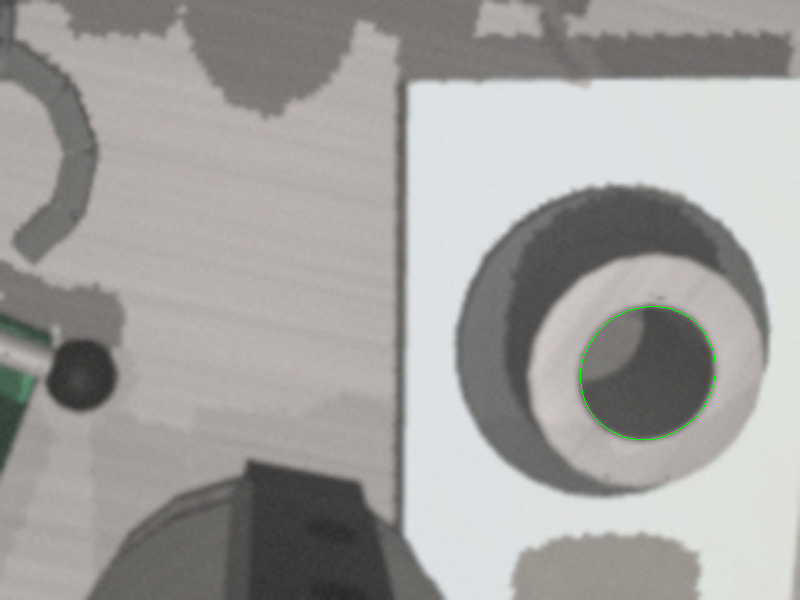

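The gauge socket's bore matches the drawn circle at (434,211), giving (0.4674,0.3608).

Request:
jog_arm:
  deltas:
    - [[-1,-1.1,5,0,0],[-1,-1.1,5,0,0],[-1,0,0,0,0],[-1,0,0,-4,0],[-1,0,0,-4,0],[-1,0,0,-4,0],[-1,0,0,-3,0],[-1,0,0,-1,0]]

```text
time_s: 24.42
tcp_pos: [0.4683, 0.3591, 0.1383]
eef_rot: [-179.8, -0.2, -168.0]
contact_force: [-0.4, 0.8, -5.1]
gripper_width: 0.0531
gripper_force: 45.0
```

Request:
jog_arm:
  deltas:
    - [[-1,0,0,0,0],[-1,0,0,0,0],[-1,0,0,0,0]]

```text
time_s: 24.8
tcp_pos: [0.4691, 0.3618, 0.1419]
eef_rot: [179.9, 0.1, -167.9]
contact_force: [0.5, -0.8, -5.4]
gripper_width: 0.0536
gripper_force: 45.0
```

Request:
jog_arm:
  deltas:
    - [[-1,-0.15,-0.1,-0.5,0],[-1,0,0,-0.5,0],[-1,0,0,-0.5,0],[-1,0,0,-0.3,0],[-1,0,0,0,0],[-1,0,0,0,0]]

```text
time_s: 25.55
tcp_pos: [0.4672, 0.3604, 0.1226]
eef_rot: [180.0, 0.0, -167.9]
contact_force: [0.6, -0.4, -5.1]
gripper_width: 0.0536
gripper_force: 45.0
```

Request:
jog_arm:
  deltas:
    - [[-1,0,0,-0.3,0],[-1,0,0,0,0],[-1,0,0,0,0]]

```text
time_s: 25.92
tcp_pos: [0.4674, 0.3606, 0.1201]
eef_rot: [180.0, 0.0, -167.9]
contact_force: [-0.1, -1.1, 0.1]
gripper_width: 0.0535
gripper_force: 45.0
```

Request:
jog_arm:
  deltas:
    - [[0,0,0,0,0],[1,0,0,0,0],[1,0,0,0,0],[1,0,0,0,0],[1,0,0,4,0],[1,0,0,5,0],[1,0,0,5,0],[1,0,0,4,0]]

```text
time_s: 26.92
tcp_pos: [0.4672, 0.3604, 0.302]
eef_rot: [179.9, 0.1, -167.9]
contact_force: [0.1, 0.1, -0.4]
gripper_width: 0.0875
gripper_force: 0.0
```

Request:
jog_arm:
  deltas:
    - [[1,0,0,0,0],[1,0,0,0,0]]

```text
time_s: 27.18
tcp_pos: [0.4668, 0.3602, 0.2991]
eef_rot: [180.0, -0.0, -167.9]
contact_force: [0.3, 0.8, -1.6]
gripper_width: 0.0876
gripper_force: 0.0
```

```bash
python3 - <<'E'
from h import *
c=r.camera_info('wrist');im=r.capture('wrist')
s=r.get_state();print(s['tcp_pos'],s['contact_force'],s['gripper_width'])
G=(.4674,.3608,.138);u,v=proj(c,G);print(u,v,np.ptp(circ(c,G,.027),axis=0))
for t in ring(im,u,v,48,130,220):
    if abs(t[4]-74)<5: print(t,plane(c,t[1],t[2],.138).round(4))
E
```

```text
[0.46667994 0.35995403 0.29852557] [-0.41177671  0.53652668 -0.09976799] 0.08769958379195625
317.9167015209605 230.49633740270048 [73.23891587 70.87024562]
```

Request:
jog_arm:
  deltas:
    - [[1,2.1,-4.6,0,0],[1,2.1,-4.6,0,0],[1,2.1,-4.6,0,0],[1,2.1,-4.6,0,0],[1,2.1,-4.6,0,0],[1,0,0,0,0],[1,0,0,0,0]]

```text
time_s: 28.1
tcp_pos: [0.5718, 0.13, 0.2984]
eef_rot: [-180.0, -0.1, -168.0]
contact_force: [-0.1, 0.1, -0.2]
gripper_width: 0.0875
gripper_force: 0.0
```

```bash
python3 - <<'E'
from h import *
c=r.camera_info('wrist');im=r.capture('wrist');cv2.imwrite('pics/w9.png',im)
s=r.get_state();print(s['tcp_pos'])
G=(.5703,.1292,.072);u,v=proj(c,G);print(u,v,np.ptp(circ(c,G,.018),axis=0))
L=[t for t in ring(im,u,v,40,30,200) if 30<t[4]<75]
for t in L[::max(1,len(L)//14)]: print(t,plane(c,t[1],t[2],.072).round(4))
E
```

```text
[0.57172061 0.13055115 0.29864787]
317.1353390547999 209.62018494711776 [40.70750122 39.93632088]
(62, 317.3, 210.9, 35.0, 38.1) [0.5714 0.1296 0.072 ]
(78, 317.3, 210.9, 37.0, 39.6) [0.5714 0.1296 0.072 ]
(86, 317.2, 210.8, 37.7, 40.4) [0.5713 0.1295 0.072 ]
(70, 317.2, 211.1, 37.7, 40.7) [0.5716 0.1295 0.072 ]
(78, 317.3, 211.2, 38.1, 41.4) [0.5717 0.1296 0.072 ]
(118, 317.2, 210.2, 40.8, 41.9) [0.5708 0.1294 0.072 ]
(94, 317.2, 210.6, 40.7, 42.4) [0.5712 0.1294 0.072 ]
(102, 317.2, 210.3, 41.6, 42.9) [0.5709 0.1294 0.072 ]
(142, 317.2, 210.2, 42.2, 43.4) [0.5708 0.1294 0.072 ]
(118, 317.2, 210.2, 42.6, 43.7) [0.5708 0.1294 0.072 ]
(126, 317.2, 210.1, 43.0, 44.3) [0.5707 0.1293 0.072 ]
(134, 317.2, 210.2, 43.5, 44.7) [0.5708 0.1294 0.072 ]
(166, 317.3, 209.9, 44.4, 45.6) [0.5705 0.1294 0.072 ]
(158, 317.2, 210.1, 45.0, 46.4) [0.5707 0.1293 0.072 ]
(166, 317.3, 209.6, 63.3, 64.9) [0.5703 0.1293 0.072 ]
(166, 317.3, 209.6, 65.1, 66.8) [0.5703 0.1293 0.072 ]
(158, 317.2, 209.6, 66.7, 68.0) [0.5703 0.1293 0.072 ]
(134, 317.2, 209.6, 67.2, 68.9) [0.5703 0.1293 0.072 ]
(142, 317.2, 209.6, 68.3, 69.9) [0.5703 0.1293 0.072 ]
(134, 317.2, 209.6, 69.0, 70.7) [0.5703 0.1293 0.072 ]
```

Request:
jog_arm:
  deltas:
    - [[1,0.4,-4.8,0,0],[1,0.4,-4.8,0,0],[1,0.4,-4.8,0,0],[1,0.4,-4.8,0,0],[1,0.4,-4.8,0,0],[1,0,0,0,0],[1,0,0,0,0]]

```text
time_s: 29.02
tcp_pos: [0.592, -0.1087, 0.2992]
eef_rot: [180.0, -0.0, -167.9]
contact_force: [-0.1, -0.3, 0.0]
gripper_width: 0.0876
gripper_force: 0.0
```

Request:
jog_arm:
  deltas:
    - [[1,0,-0.3,-2,0],[1,0,0,-4,0],[1,0,0,-4,0],[1,0,0,-4,0],[1,0,0,-3,0],[1,0,0,-1.1,0],[1,0,0,0,0]]

```text
time_s: 29.9
tcp_pos: [0.5922, -0.1117, 0.1185]
eef_rot: [-180.0, -0.0, -167.8]
contact_force: [-0.3, -0.9, 0.3]
gripper_width: 0.0879
gripper_force: 0.0
```

Request:
jog_arm:
  deltas:
    - [[-1,0,0,0,0],[-1,0,0,0,0],[-1,0,0,0,0],[-1,0,0,0,0],[-1,0,0,0,0],[-1,0,0,0,0]]

```text
time_s: 30.65
tcp_pos: [0.5921, -0.1125, 0.1187]
eef_rot: [180.0, 0.0, -167.9]
contact_force: [-1.1, 3.2, 2.3]
gripper_width: 0.041
gripper_force: 45.0
```

Request:
jog_arm:
  deltas:
    - [[-1,0,0,1,0],[-1,0,0,3,0],[-1,0,0,4,0],[-1,0,0,4,0],[-1,0,0,4,0],[-1,0,0,2,0],[-1,0,0,0,0]]

```text
time_s: 31.52
tcp_pos: [0.5921, -0.1127, 0.2996]
eef_rot: [180.0, 0.1, -167.9]
contact_force: [0.4, -0.3, -8.8]
gripper_width: 0.0413
gripper_force: 45.0
```

Request:
jog_arm:
  deltas:
    - [[-1,-0.4,4.8,0,0],[-1,-0.4,4.8,0,0],[-1,-0.4,4.8,0,0],[-1,-0.5,4.9,0,0],[-1,-0.5,4.9,0,0],[-1,0,0,0,0],[-1,0,0,0,0]]

```text
time_s: 32.4
tcp_pos: [0.5692, 0.1292, 0.2967]
eef_rot: [-180.0, -0.2, -167.9]
contact_force: [-0.1, 0.1, -7.7]
gripper_width: 0.0413
gripper_force: 45.0
```

Request:
jog_arm:
  deltas:
    - [[-1,0,0,-3,0],[-1,0,0,-4,0],[-1,0,0,-4,0],[-1,0,0,-3.5,0],[-1,0,0,-1.3,0],[-1,0,0,0,0],[-1,0,0,0,0]]

```text
time_s: 33.28
tcp_pos: [0.5712, 0.1295, 0.1422]
eef_rot: [180.0, 0.1, -167.9]
contact_force: [0.1, 0.3, -7.8]
gripper_width: 0.0408
gripper_force: 45.0
```

Request:
jog_arm:
  deltas:
    - [[-1,-0.1,0,-0.5,0],[-1,0,0,-0.5,0],[-1,0,0,-0.4,0],[-1,0,0,0,0],[-1,0,0,0,0]]

```text
time_s: 33.9
tcp_pos: [0.5692, 0.1294, 0.1266]
eef_rot: [-180.0, 0.0, -167.9]
contact_force: [-0.6, 0.2, -7.7]
gripper_width: 0.0413
gripper_force: 45.0
```

Request:
jog_arm:
  deltas:
    - [[-1,0,0,-0.3,0],[-1,0,0,0,0],[-1,0,0,0,0]]

```text
time_s: 34.28
tcp_pos: [0.5696, 0.1296, 0.1246]
eef_rot: [180.0, 0.1, -167.9]
contact_force: [-4.4, 1.5, 4.7]
gripper_width: 0.0411
gripper_force: 45.0
```

Seated at the predicted height. I'll release it, rise and step back for a check.

Request:
jog_arm:
  deltas:
    - [[0,0,0,0,0],[1,0,0,0,0],[1,0,0,0,0],[1,0,0,0,0],[1,0,0,4,0],[1,0,0,5,0],[1,0,0,5,0],[1,0,0,4,0]]

```text
time_s: 35.28
tcp_pos: [0.5693, 0.1293, 0.306]
eef_rot: [180.0, 0.1, -167.9]
contact_force: [0.7, 0.7, -0.2]
gripper_width: 0.0874
gripper_force: 0.0
```

Request:
jog_arm:
  deltas:
    - [[1,0,-4,0,0],[1,0,-4,0,0],[1,0,0,0,0],[1,0,0,0,0]]

```text
time_s: 35.78
tcp_pos: [0.5691, 0.0493, 0.3035]
eef_rot: [180.0, 0.0, -168.0]
contact_force: [-0.3, 0.4, 0.4]
gripper_width: 0.0879
gripper_force: 0.0
```

```bash
python3 - <<'E'
from h import *
s=r.get_state();print(s['tcp_pos'],s['contact_force'],s['time_s'])
def f(n,P):
    c=r.camera_info(n);im=r.capture(n);x,y=proj(c,(P[0],P[1],.1));b=(int(x-60),int(y-45),120,90)
    check(im,c,P[2],'pics/_t.png',b);return cv2.resize(cv2.imread('pics/_t.png'),(400,300))
C=lambda x,y,rim:[((x,y,rim+.064),.021),((x,y,rim+.012),.025),((x,y,rim),.025)]
Rb=lambda x,y,rim:[((x,y,rim+.062),.027),((x,y,rim+.012),.025),((x,y,rim),.025)]
Gr=lambda x,y,rim:[((x,y,rim+.062),.02),((x,y,rim+.024),.04),((x,y,rim),.025)]
a=f('wrist',(.5703,.1293,C(.5703,.1293,.072)));b=f('scene',(.4674,.3608,Rb(.4674,.3608,.076)))
d=f('side',(.4674,.3608,Rb(.4674,.3608,.076)));e=f('scene',(.4655,-.352,Gr(.4655,-.352,.07)))
cv2.imwrite('pics/fin.png',np.vstack([np.hstack([a,b]),np.hstack([d,e])]))
E
```

```text
[0.56911445 0.04926012 0.30352184] [-0.27838245  0.41261774  0.38973852] 35.775
```

View pics/fin.png

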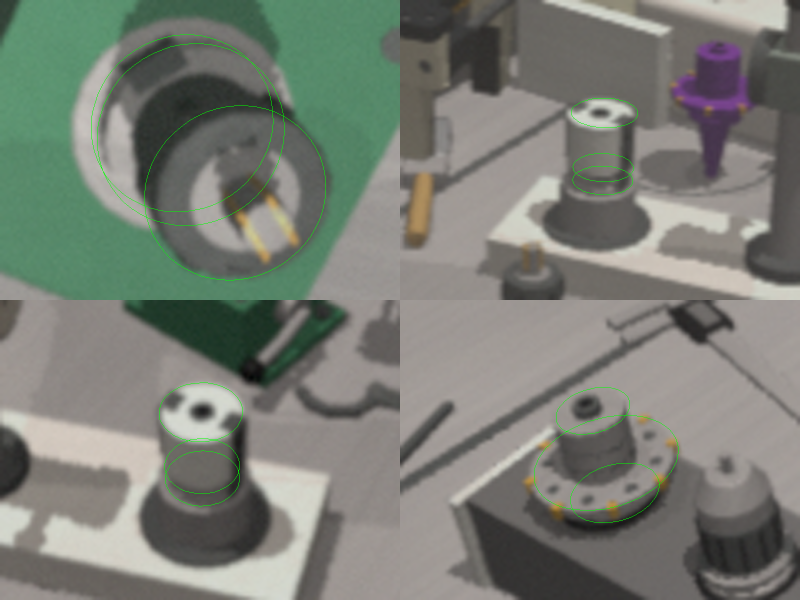

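All three holders match the drawn rims and tops: collet chuck in the fixture, rebate head on the gauge and cutter in the rack, all upright. I'm handing in.

```bash
python3 -c "
from plant import r
print(r.close_job())"
```

```text
the job is handed in; nothing more can be done
None
```

I moved all three holders one station on, with the collet chuck parked in the pot on the way, and handed the job in at about 36 s. The last pictures show each one upright, home and let go; the hand-in gave no verdict.

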